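# Start a rapid test on the reader and the tap timer

### The arm

A 6-joint arm with a two-finger parallel gripper is mounted at the origin on the work surface. World frame = base frame: x ahead of the robot, y to its left, z up, the work surface at z = 0. Lengths are in m, angles in rad, forces in N, time in s.
With the tool pointing down it reaches from about 0.25 to 0.725 m from the base axis. Payload 4 kg.
Tool frame: the origin (TCP) lies midway between the tips of the shut fingers; the grasp point (between the pads) lies 19 mm behind it; z points along the fingers, y is the line along which they close (so a half turn about z gives the same grasp; the last joint's range is limited). The gripper opens to 85 mm and grips with 20 to 120 N. Pads are 22 mm wide; open, the fingers measure 114 mm over their backs; the gripper's body (76 mm by 85 mm) begins 54 mm behind the grasp point. The pads swing forward as they close: fully open they stand 13 mm farther back than shut.
Start: joints at [1.277, 0.241, 0.005, 1.335, 0, 1.571], TCP at [0.145, 0.479, 0.231] pointing down, gripper open.
Joint ranges: [-2.72, 2.72], [-1.05, 1.87], [-1.09, 1.28], [-1.99, 2.15], [-1.42, 1.44], [-3.14, 3.14]. Speed limits (rad/s): [2.79, 2.79, 3.14, 3.14, 3.14, 3.14].

### API

Orientations are given as a unit quaternion [x, y, z, w].
In Python, from workcell import bot gives the robot as it stands.
- The arm moves only by the tool move_arm, never from a script. Its argument "motion" is a list of rows, each an object of numbers: "x", "y", "z": the shift along the tool's x, y, z in cm; "yaw": the turn about the tool's z in degrees. A call has 1 to 20 rows; each row is the pose to reach, as a shift and turn from the pose commanded when the call began, along the tool's axes at that moment; what a row does not reach only later rows make up. A row lasts 1/8 s, in which the tool goes at most 62.5 mm and 10.7 degrees, less where a joint would pass 70% of its speed; a pose out of reach is approached as far as the arm can. A call with a gripper value outside its range is refused whole. "gripper" is the opening, from -1 (shut) to 1 (fully open), set as the call begins (left out, the last holds). The fingers move at their own pace and stop on an object; the grip force is fixed at half the most. Time passes only in rows, so rows that repeat a pose let the fingers close. It gives the time, the measured TCP pose, the force, the opening and the grip force at its end, in the units of the state.
- bot.get_obs(): the state, without advancing time (a new reading comes with each control period).
- bot.camera(name): name is "scene" or "top" or "wrist"; returns the picture (420x560x3 uint8, blue, green, red); there is no depth.
- bot.camera_model(name): a dict with "K" (3x3 intrinsics, pixels), "world_from_camera" (4x4, takes a point from camera to world coordinates). Camera axes: x right, y down, z forward; pixel columns grow to the right and rows downward; lengths in m; the calibration is good to about 2 mm. A picture is of the moment at which its call begins: read the wrist's pose just before it. camera_model takes no time and is no camera call; for the wrist camera it gives the pose at the moment of the call.
- bot.job_done(): hands the job in; it is judged then, once.
Trained networks look in the newest picture that a camera, given by its name, has taken for a name from the list of things; names that differ only in an ending like _2 or _b are one class to them, and where a whole thing is asked for, a point or a joint stands for the part that bears it (a point fixed in the world has none). Each returns a list of dicts, best first, with "score" (0 to 1); they miss things now and then, are a little off and sometimes report something else, mostly with a low value. They report only what shows in the picture. A call takes as long as a camera call.
- bot.cut_out(camera, name): "mask" (420x560 bool, what is visible of it) and "centre" ([row, column] in pixels, amid what is visible of it).
The state is a dict: "clock": time; "joint_pos": joint angles; "joint_vel": joint speeds; "tau": joint torques, N m; "eef_pos": TCP position; "tool_rot": TCP orientation; "ft_force": force on the tool from outside, world axes, zero at the start; "ft_torque": the same for the moment, N m; "grip_width": finger opening in m; "grasp_force": force on a finger pad.
Only numpy, scipy, OpenCV 4.12 (cv2) and the standard library are available. Lean on these libraries where they do the work, as an engineer would, in place of code of your own. Each camera call takes 0.05 s, during which the arm holds its last target. There are 200 camera calls.

### The job

Start the rapid test with light fingertip presses: on the test reader press the round key until it stays in, then the long bar key until it stays in, and then tap the domed top of the round timer down and let it spring back. Keep to that order, leave the square key alone, pick nothing up, and do not shove the reader, the timer or the other things on the table.

Things in the scene. Friction and masses are not known exactly. Their poses are not given: they have to be found in the camera images.
- reader: Test reader: loose grey box 120 x 170 x 45 mm (its x, y, z), about 1.3 kg, standing on rubber feet. Origin at the centre of its underside, z up. Three white keys stand in a row along its y near its -x edge (the edge towards the robot); the dark screen and a white test cassette lie on the top behind them, almost flush. The keys' tops stand 59 mm above the table.
- timer: Tap timer: loose grey round puck, 90 mm across and 40 mm high, about 0.45 kg, with a white domed push top 56 mm across in its middle. Origin at the centre of its underside, z up.
- round_key_top (a point): The reader's round key, 26 mm across, at the +y end of the row (the left end seen from the robot), at x -28, y +55 mm in the reader's frame. This point is the centre of its top face; it moves down with the key. The key stands 14 mm out of the housing.
- round_key (a joint): Travel of that key straight down, m: 0 is out, 0.008 fully in. It starts to move at about 2.5 N, needs about 4.5 N near the bottom, and stays in where it is left; it counts as pressed beyond 0.004.
- bar_key_top (a point): The reader's long bar key, 44 mm along the reader's x by 18 mm along its y, in the middle of the row, at x -28, y 0 mm. This point is the centre of its top face; it moves down with the key. The key stands 14 mm out of the housing.
- bar_key (a joint): Travel of that key straight down, m: 0 is out, 0.008 fully in. It starts to move at about 2.5 N, needs about 4.5 N near the bottom, and stays in where it is left; it counts as pressed beyond 0.004.
- square_key_top (a point): The reader's square key, 24 x 24 mm, at the -y end of the row, at x -28, y -55 mm; not used in this job. This point is the centre of its top face; it moves down with the key. The key stands 14 mm out of the housing.
- square_key (a joint): Travel of that key straight down, m: 0 is out, 0.008 fully in. It starts to move at about 2.5 N, needs about 4.5 N near the bottom, and stays in where it is left; it counts as pressed beyond 0.004.
- dome_top (a point): Highest point of the timer's domed push top, 54 mm above the table when out, on the timer's axis; it moves down with the dome.
- dome (a joint): Travel of the dome straight down, m: 0 is out, 0.008 fully in (about 3 N); it counts as tapped beyond 0.004 and springs back when released.
- jar: Bystander: small lidded sample jar, 48 mm across, 60 mm high. Origin at the centre of its underside.
- tape: Bystander: roll of tape lying flat, 58 mm across, 24 mm high. Origin at the centre of its underside.
- cup: Bystander: small white ceramic cup, 56 mm across, 65 mm high. Origin at the centre of its underside.
- sanitiser: Bystander: pale bottle with a white cap, 56 mm across, 130 mm high. Origin at the centre of its underside.
- carton: Bystander: cardboard carton, 60 x 110 x 50 mm (x, y, z). Origin at the centre of its underside.
- thermometer: Bystander: white hand-held thermometer lying flat, about 130 x 28 x 18 mm, long axis x. Origin at the centre of its underside (of the main part).
- bowl: Bystander: steel bowl, 90 mm across, 40 mm high. Origin at the centre of its underside.

How it is judged:
By the outcome, as a careful person would: the job done as asked, in the order asked, and still so for the second after the job is handed in, with the robot touching nothing.
It also fails if it takes over 48 s, if anything falls off the work surface, if the arm or the gripper's body presses on something with over 40 N, if the wrist force passes 120 N, or if a joint passes its speed limit or range.

## Working session

There is one attempt and no reset: what is moved stays moved. The work goes in short steps, Python scripts to look and compute and a tool call to move; the robot and the scene stay as the last step left them, time stands still between calls to the robot, and variables do not carry over. Pictures are saved under pics/ and viewed, at most 10 in all, crops included, and the job is handed in when it is done.

Besides the shell and the picture viewer there is one more tool, called as name(argument=value, ...) on one line, values as JSON. move_arm: Moves the arm, as the interface text tells. Its arguments: {"type":"object","properties":{"motion":{"type":"array"},"gripper":{"type":"number"}},"required":["motion"]}

```bash
mkdir -p pics; cat > h.py <<'E'
import numpy as np, cv2
from workcell import bot
def ray(cam,px,z):
    m=bot.camera_model(cam);K=np.array(m["K"]);T=np.array(m["world_from_camera"])
    d=T[:3,:3]@np.linalg.inv(K)@[px[1],px[0],1];o=T[:3,3]
    return o+d*(z-o[2])/d[2]
E
python3 - <<'E'
from h import *
for c in ["top","scene"]:
    im=bot.camera(c);cv2.imwrite(f"pics/{c}1.png",im)
    for n,z in [("round_key_top",.059),("bar_key_top",.059),("square_key_top",.059),("dome_top",.052),("reader",.045),("timer",.04)]:
        for r in bot.cut_out(c,n)[:2]:
            print(c,n,round(r["score"],2),np.round(r["centre"],1),r["mask"].sum(),ray(c,r["centre"],z).round(4))
o=bot.get_obs();print(o)
E
```

```text
top round_key_top 0.73 [227.9 264. ] 270 [0.5717 0.0185 0.059 ]
top round_key_top 0.4 [243.2 177.1] 97 [0.536  0.2377 0.059 ]
top bar_key_top 0.65 [233.1 201.1] 134 [0.5607 0.1774 0.059 ]
top dome_top 0.61 [249.6 343.9] 381 [ 0.5151 -0.1812  0.052 ]
top reader 0.82 [227.  198.7] 3215 [0.5778 0.1868 0.045 ]
top reader 0.18 [202.8 270.5] 265 [0.6381 0.0018 0.045 ]
top timer 0.66 [251.3 342.5] 987 [ 0.5114 -0.1794  0.04  ]
scene round_key_top 0.58 [170.5 331.1] 64 [0.5389 0.2252 0.059 ]
scene dome_top 0.56 [221.5 204.5] 283 [ 0.5326 -0.1894  0.052 ]
scene dome_top 0.33 [268.4 102.3] 1128 [ 0.5518 -0.4374  0.052 ]
scene reader 0.91 [188.1 327.8] 1913 [0.5888 0.164  0.045 ]
scene timer 0.68 [228.3 202.6] 1082 [ 0.5386 -0.1992  0.04  ]
{'clock': 0.7, 'joint_pos': array([1.27703149e+00, 2.40559555e-01, 5.02995898e-03, 1.33520565e+00,
       6.22450390e-06, 1.57079898e+00]), 'joint_vel': array([ 0.00047663,  0.00014017,  0.00123646, -0.00031326, -0.00083459,
        0.001852  ]), 'tau': array([-7.43642286e-04, -3.72080112e+01,  2.52641040e+01,  8.71534139e-04,
        1.12447864e-05,  7.19383422e-06]), 'eef_pos': array([0.14478064, 0.47859249, 0.23133814]), 'tool_rot': array([1.46356149e-01, 9.89231963e-01, 3.06682527e-05, 1.39113416e-06]), 'ft_force': array([-0.83645075, -0.35875104, -0.67215167]), 'ft_torque': array([-0.02767152, -0.04754115,  0.04308036]), 'grasp_force': 0.0, 'grip_width': 0.08580701786123472}
```

View pics/top1.png

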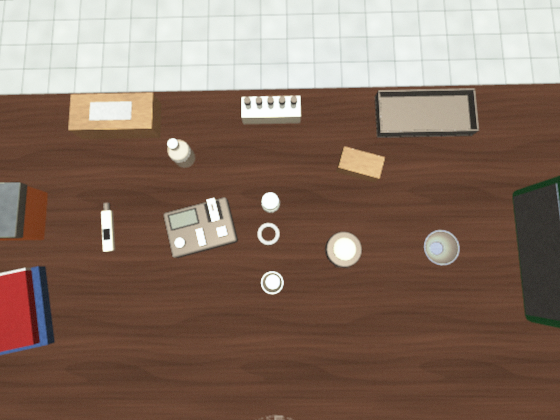

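View pics/scene1.png

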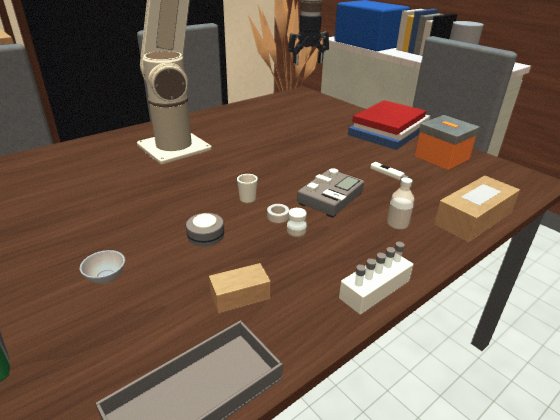

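The top view shows the reader at about (227,199) with the round key near (243,180), the bar at (237,201) and the square at (232,222). The timer is at (250,344). The cup (283,272), tape and jar stand between the two. The scene view agrees. I'll shut the fingers and move above the reader for a close look.

move_arm(motion=[{"x": -1.5,"y": -0.5},{"x": -5,"y": -1.9},{"x": -10,"y": -3.7},{"x": -15,"y": -5.6},{"x": -20,"y": -7.4},{"x": -25,"y": -9.3},{"x": -30,"y": -11.1},{"x": -35,"y": -13},{"x": -39,"y": -14.5},{"x": -41,"y": -15.2},{"x": -41.8,"y": -15.5},{"x": -41.8,"y": -15.5},{"x": -41.8,"y": -15.5},{"x": -41.8,"y": -15.5}], gripper=-1)

```text
invalid input at $.motion[0]: expected keys x, y, z, yaw
```

```bash
python3 - <<'E'
from h import *
c="wrist"
im=bot.camera(c);cv2.imwrite(f"pics/w1.png",im)
for n,z in [("round_key_top",.059),("bar_key_top",.059),("square_key_top",.059),("reader",.045)]:
        for r in bot.cut_out(c,n)[:2]:
            print(c,n,round(r["score"],2),np.round(r["centre"],1),r["mask"].sum(),ray(c,r["centre"],z).round(4))
o=bot.get_obs();print(o["eef_pos"],o["tool_rot"],o["ft_force"],o["grip_width"],o["clock"])
E
```

```text
[0.14477804 0.47858148 0.23130974] [ 1.46357863e-01  9.89231710e-01 -1.82518643e-07 -1.23655917e-05] [-0.60353799 -0.35396227  0.12628501] 0.08535623245317957 0.95
```

View pics/w1.png

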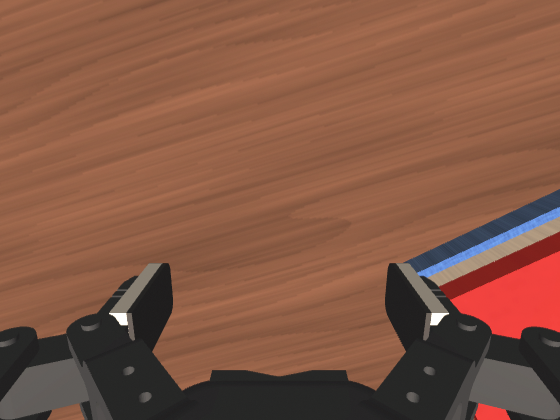

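The move was refused because every row needs all four keys. The wrist picture shows only table and books at lower right (430,290), and the fingers are at its lower edge.

move_arm(motion=[{"x": -1.5,"y": -0.5,"z": 0,"yaw": 0},{"x": -5,"y": -1.5,"z": 0,"yaw": 0},{"x": -10,"y": -3,"z": 0,"yaw": 0},{"x": -15,"y": -4.5,"z": 0,"yaw": 0},{"x": -20,"y": -6,"z": 0,"yaw": 0},{"x": -25,"y": -7.5,"z": 0,"yaw": 0},{"x": -30,"y": -9,"z": 0,"yaw": 0},{"x": -35,"y": -10.5,"z": 0,"yaw": 0},{"x": -40,"y": -12,"z": 0,"yaw": 0},{"x": -45,"y": -13.5,"z": 0,"yaw": 0},{"x": -48,"y": -14.2,"z": 0,"yaw": 0},{"x": -49,"y": -14.5,"z": 0,"yaw": 0},{"x": -49,"y": -14.5,"z": 0,"yaw": 0},{"x": -49,"y": -14.5,"z": 0,"yaw": 0},{"x": -49,"y": -14.5,"z": 0,"yaw": 0}], gripper=-1)

```text
clock: 2.82
eef_pos: [0.571, 0.1987, 0.2317]
tool_rot: [0.146, 0.989, 0.0, 0.0]
ft_force: [-0.4, 0.1, -0.5]
grip_width: 0.0
grasp_force: 0.0
```

```bash
python3 - <<'E'
from h import *
c="wrist"
im=bot.camera(c);cv2.imwrite(f"pics/w2.png",im)
for n,z in [("round_key_top",.059),("bar_key_top",.059),("square_key_top",.059),("reader",.045)]:
        for r in bot.cut_out(c,n)[:2]:
            print(c,n,round(r["score"],2),np.round(r["centre"],1),r["mask"].sum(),ray(c,r["centre"],z).round(4))
o=bot.get_obs();print(o["eef_pos"],o["tool_rot"],o["ft_force"],o["grip_width"],o["clock"])
print(np.round(bot.camera_model(c)["world_from_camera"],3))
E
```

```text
wrist round_key_top 0.6 [136.5 305.5] 681 [0.5395 0.2339 0.059 ]
wrist round_key_top 0.58 [381.7  13.3] 238 [ 0.6966 -0.1291  0.059 ]
wrist bar_key_top 0.69 [168.7 252.1] 1121 [0.5531 0.1813 0.059 ]
wrist square_key_top 0.75 [220.3  94.6] 2343 [0.5571 0.0282 0.059 ]
wrist square_key_top 0.67 [197. 204.] 732 [0.5652 0.1318 0.059 ]
wrist reader 0.84 [186.7 271.2] 21747 [0.5767 0.1912 0.045 ]
[0.57153405 0.19830361 0.2315279 ] [1.45985074e-01 9.89286783e-01 6.09707691e-05 1.22492133e-04] [-0.18166421  0.51717067 -0.35292291] -0.0002909877030377669 3.075
[[ 0.288  0.92   0.264  0.505]
 [ 0.958 -0.277 -0.079  0.22 ]
 [ 0.001  0.276 -0.961  0.373]
 [ 0.     0.     0.     1.   ]]
```

View pics/w2.png

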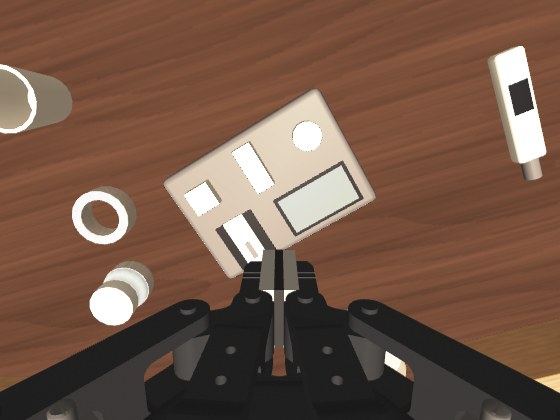

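The wrist view shows the round key at (307,136), the bar at (253,168) and the square at (203,198), matching the networks' best hits. The second square hit is the tape. I'll go above the round key next.

move_arm(motion=[{"x": 1.5,"y": 0.9,"z": 0.5,"yaw": 0},{"x": 4.2,"y": 2.6,"z": 3,"yaw": 0},{"x": 4.2,"y": 2.6,"z": 8,"yaw": 0},{"x": 4.2,"y": 2.6,"z": 13,"yaw": 0},{"x": 4.2,"y": 2.6,"z": 15.5,"yaw": 0},{"x": 4.2,"y": 2.6,"z": 16.2,"yaw": 0},{"x": 4.2,"y": 2.6,"z": 16.2,"yaw": 0},{"x": 4.2,"y": 2.6,"z": 16.2,"yaw": 0}])

```text
clock: 4.08
eef_pos: [0.5402, 0.2356, 0.071]
tool_rot: [0.146, 0.989, 0.001, 0.001]
ft_force: [0.2, 1.3, 0.6]
grip_width: -0.0
grasp_force: 0.0
```

```bash
python3 - <<'E'
from h import *
c="wrist"
im=bot.camera(c);cv2.imwrite(f"pics/w3.png",im)
for n in ["round_key_top","bar_key_top","square_key_top"]:
        for r in bot.cut_out(c,n)[:2]:
            print(c,n,round(r["score"],2),np.round(r["centre"],1),r["mask"].sum(),ray(c,r["centre"],.059).round(4))
o=bot.get_obs();print(o["eef_pos"],o["ft_force"],o["clock"])
E
```

```text
wrist round_key_top 0.69 [241.6 271.6] 1506 [0.5318 0.2361 0.059 ]
wrist round_key_top 0.57 [336.5  87.9] 1171 [0.5536 0.1345 0.059 ]
wrist bar_key_top 0.76 [283.4 169.8] 2188 [0.5379 0.1839 0.059 ]
wrist square_key_top 0.89 [336.   90.4] 1105 [0.5531 0.1359 0.059 ]
[0.53985075 0.23522019 0.07042112] [-0.42256397  0.67514703  0.27334234] 4.275
```

View pics/w3.png

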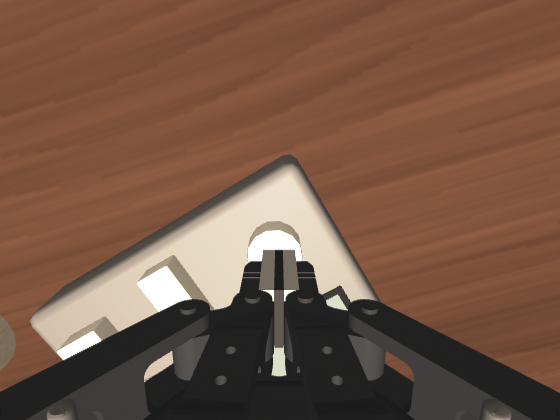

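The fingertip is centred over the round key (its top is near (275,250)). Pressing gently.

move_arm(motion=[{"x": 0,"y": 0,"z": 0.6,"yaw": 0},{"x": 0,"y": 0,"z": 1.0,"yaw": 0},{"x": 0,"y": 0,"z": 1.2,"yaw": 0},{"x": 0,"y": 0,"z": 1.4,"yaw": 0},{"x": 0,"y": 0,"z": 1.5,"yaw": 0},{"x": 0,"y": 0,"z": 1.6,"yaw": 0},{"x": 0,"y": 0,"z": 1.6,"yaw": 0},{"x": 0,"y": 0,"z": 1.6,"yaw": 0}])

```text
clock: 5.28
eef_pos: [0.539, 0.2348, 0.0533]
tool_rot: [0.146, 0.989, -0.0, -0.0]
ft_force: [-1.6, -1.5, 3.0]
grip_width: -0.0001
grasp_force: 1.5
```

move_arm(motion=[{"x": 0,"y": 0,"z": 0.1,"yaw": 0},{"x": 0,"y": 0,"z": 0.1,"yaw": 0}])

```text
clock: 5.52
eef_pos: [0.539, 0.2349, 0.0522]
tool_rot: [0.146, 0.989, -0.0, -0.0]
ft_force: [-1.0, -1.2, 3.1]
grip_width: 0.0002
grasp_force: 1.6
```

move_arm(motion=[{"x": 0,"y": 0,"z": -0.6,"yaw": 0},{"x": 0,"y": 0,"z": -1.8,"yaw": 0},{"x": 0,"y": 0,"z": -3,"yaw": 0},{"x": -1.5,"y": -2.4,"z": -3,"yaw": 0},{"x": -2.8,"y": -4.6,"z": -3,"yaw": 0},{"x": -2.8,"y": -4.6,"z": -2.5,"yaw": 0},{"x": -2.8,"y": -4.6,"z": -2.3,"yaw": 0},{"x": -2.8,"y": -4.6,"z": -2.3,"yaw": 0}])

```text
clock: 6.52
eef_pos: [0.5523, 0.1836, 0.0752]
tool_rot: [0.146, 0.989, 0.0, -0.0]
ft_force: [-0.4, -0.3, -0.1]
grip_width: -0.0004
grasp_force: 0.0
```

```bash
python3 - <<'E'
from h import *
c="wrist"
im=bot.camera(c);cv2.imwrite(f"pics/w4.png",im)
for n in ["round_key_top","bar_key_top","square_key_top"]:
        for r in bot.cut_out(c,n)[:2]:
            print(c,n,round(r["score"],2),np.round(r["centre"],1),r["mask"].sum(),ray(c,r["centre"],.059).round(4))
o=bot.get_obs();print(o["eef_pos"],o["ft_force"],o["clock"])
E
```

```text
wrist round_key_top 0.76 [194.6 369.3] 2401 [0.5367 0.2325 0.059 ]
wrist bar_key_top 0.75 [229.5 262.7] 2029 [0.5389 0.1813 0.059 ]
wrist bar_key_top 0.54 [291.7 177.5] 1571 [0.5577 0.1317 0.059 ]
wrist square_key_top 0.68 [292.5 180.4] 1653 [0.5585 0.1328 0.059 ]
[0.55254435 0.1833917  0.07536917] [ 0.38249016 -0.42664262 -0.45052783] 6.725
```

View pics/w4.png

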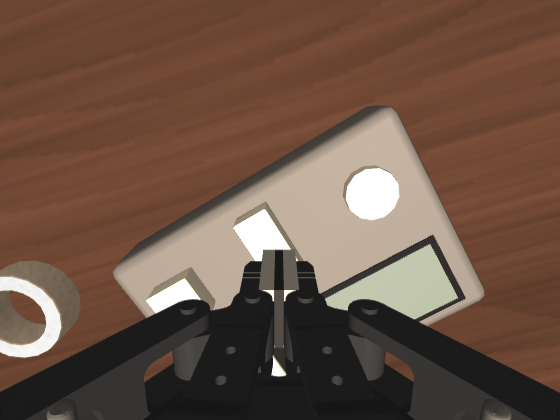

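The round key (371,193) is now clearly sunk in. The fingertip is over the bar key (front half visible at (262,230)). Pressing the bar.

move_arm(motion=[{"x": 0,"y": 0,"z": 0.6,"yaw": 0},{"x": 0,"y": 0,"z": 1.2,"yaw": 0},{"x": 0,"y": 0,"z": 1.6,"yaw": 0},{"x": 0,"y": 0,"z": 1.8,"yaw": 0},{"x": 0,"y": 0,"z": 2.0,"yaw": 0},{"x": 0,"y": 0,"z": 2.1,"yaw": 0},{"x": 0,"y": 0,"z": 2.2,"yaw": 0},{"x": 0,"y": 0,"z": 2.2,"yaw": 0},{"x": 0,"y": 0,"z": 2.2,"yaw": 0}])

```text
clock: 7.85
eef_pos: [0.5533, 0.1829, 0.0533]
tool_rot: [0.146, 0.989, 0.0, 0.001]
ft_force: [-0.3, -0.3, 0.3]
grip_width: 0.0004
grasp_force: 0.1
```

move_arm(motion=[{"x": 0,"y": 0,"z": 0.1,"yaw": 0},{"x": 0,"y": 0,"z": 0.1,"yaw": 0}])

```text
clock: 8.1
eef_pos: [0.5533, 0.1829, 0.0526]
tool_rot: [0.146, 0.989, 0.0, 0.001]
ft_force: [-0.4, -1.0, 2.7]
grip_width: 0.0001
grasp_force: 1.3
```

move_arm(motion=[{"x": 0,"y": 0,"z": -0.6,"yaw": 0},{"x": 0,"y": 0,"z": -2,"yaw": 0},{"x": -1,"y": 0,"z": -6,"yaw": 0},{"x": -3,"y": 0,"z": -10,"yaw": 0},{"x": -3,"y": 0,"z": -11,"yaw": 0},{"x": -3,"y": 0,"z": -11,"yaw": 0},{"x": -3,"y": 0,"z": -11,"yaw": 0}])

```text
clock: 8.98
eef_pos: [0.5798, 0.174, 0.1607]
tool_rot: [0.146, 0.989, -0.001, -0.002]
ft_force: [-0.7, 0.9, -0.7]
grip_width: 0.0002
grasp_force: 0.0
```

```bash
python3 - <<'E'
from h import *
c="wrist"
im=bot.camera(c);cv2.imwrite(f"pics/w5.png",im)
for n in ["round_key_top","bar_key_top","square_key_top"]:
        for r in bot.cut_out(c,n)[:1]:
            print(c,n,round(r["score"],2),np.round(r["centre"],1),r["mask"].sum(),ray(c,r["centre"],.055).round(4))
o=bot.get_obs();print(o["eef_pos"],o["ft_force"],o["clock"])
E
```

```text
wrist round_key_top 0.76 [121.5 344.9] 1121 [0.5385 0.234  0.055 ]
wrist square_key_top 0.8 [201. 212.] 1252 [0.5655 0.1304 0.055 ]
[0.58037904 0.17402806 0.16103485] [ 0.43244087  1.06662407 -0.1218797 ] 9.175
```

View pics/w5.png

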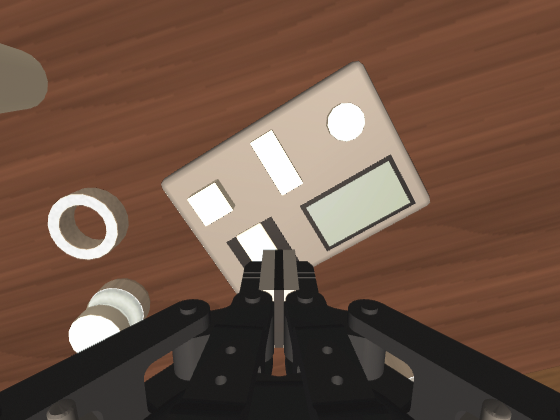

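The bar key (276,163) and the round key (346,122) both look lower than the square key (210,203). I'll check this enlarged.

```bash
python3 - <<'E'
import cv2,numpy as np
im=cv2.imread("pics/w5.png")[90:240,170:380]
im=(255*(im/255.)**1.8).astype('uint8')
cv2.imwrite("pics/w5c.png",cv2.resize(im,None,fx=3.8,fy=3.8,interpolation=cv2.INTER_CUBIC))
E
```

```text
(no output)
```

View pics/w5c.png

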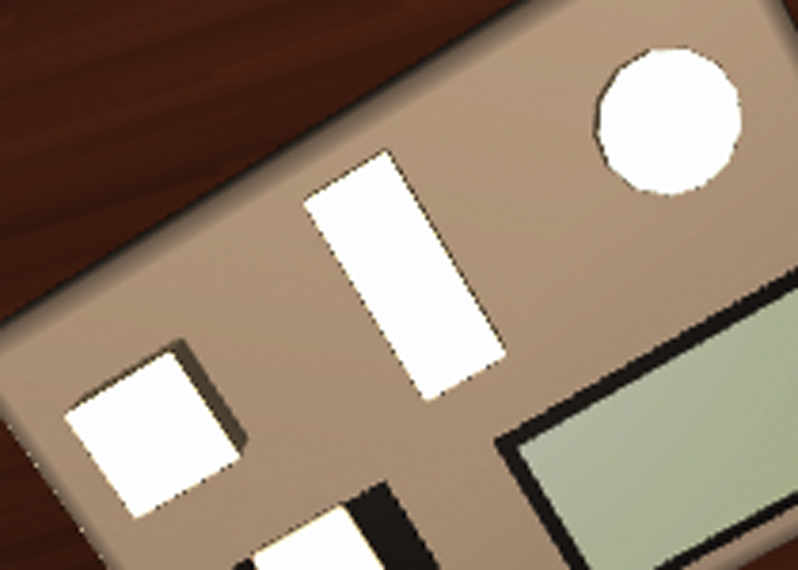

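The crop shows the square key with tall dark sides while the bar and round keys are almost flush, so both are in. Now to the timer, staying high.

move_arm(motion=[{"x": -0.3,"y": -1,"z": -3,"yaw": 0},{"x": -1.2,"y": -5,"z": -6,"yaw": 0},{"x": -2.3,"y": -10,"z": -7,"yaw": 0},{"x": -3.4,"y": -15,"z": -7,"yaw": 0},{"x": -4.5,"y": -20,"z": -7,"yaw": 0},{"x": -5.6,"y": -25,"z": -7,"yaw": 0},{"x": -6.8,"y": -30,"z": -7,"yaw": 0},{"x": -7.5,"y": -33,"z": -7,"yaw": 0},{"x": -7.7,"y": -34,"z": -7,"yaw": 0},{"x": -7.7,"y": -34,"z": -7,"yaw": 0},{"x": -7.7,"y": -34,"z": -7,"yaw": 0}])

```text
clock: 10.55
eef_pos: [0.5567, -0.1723, 0.2322]
tool_rot: [0.146, 0.989, 0.0, -0.0]
ft_force: [-0.1, 0.2, -0.7]
grip_width: -0.0001
grasp_force: 0.0
```

```bash
python3 - <<'E'
from h import *
c="wrist"
im=bot.camera(c);cv2.imwrite(f"pics/w6.png",im)
for n,z in [("dome_top",.049),("timer",.035)]:
        for r in bot.cut_out(c,n)[:2]:
            print(c,n,round(r["score"],2),np.round(r["centre"],1),r["mask"].sum(),ray(c,r["centre"],z).round(4))
o=bot.get_obs();print(o["eef_pos"],o["ft_force"],o["clock"])
E
```

```text
wrist dome_top 0.55 [142.9 253.1] 3048 [ 0.5182 -0.1828  0.049 ]
wrist timer 0.59 [140.1 255.8] 7619 [ 0.5177 -0.1811  0.035 ]
wrist timer 0.28 [124.2 472.4] 2625 [0.5611 0.0139 0.035 ]
[ 0.55678007 -0.17235375  0.23236538] [ 0.35315851 -0.42687703  0.62241586] 10.7
```

View pics/w6.png

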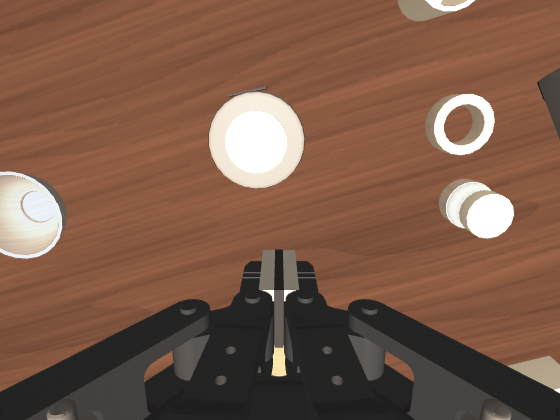

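The dome shows at (255,141), which puts its axis at about (0.518, -0.182). Going above it.

move_arm(motion=[{"x": 1,"y": -0.6,"z": 1,"yaw": 0},{"x": 3.4,"y": -2,"z": 5,"yaw": 0},{"x": 3.4,"y": -2,"z": 10,"yaw": 0},{"x": 3.4,"y": -2,"z": 14.5,"yaw": 0},{"x": 3.4,"y": -2,"z": 16,"yaw": 0},{"x": 3.4,"y": -2,"z": 16.5,"yaw": 0},{"x": 3.4,"y": -2,"z": 16.5,"yaw": 0},{"x": 3.4,"y": -2,"z": 16.5,"yaw": 0}])

```text
clock: 11.7
eef_pos: [0.5197, -0.1833, 0.0691]
tool_rot: [0.146, 0.989, -0.0, 0.002]
ft_force: [0.3, 0.8, -0.3]
grip_width: -0.0001
grasp_force: 0.0
```

move_arm(motion=[{"x": 0,"y": 0,"z": 0.6,"yaw": 0},{"x": 0,"y": 0,"z": 1.0,"yaw": 0},{"x": 0,"y": 0,"z": 1.3,"yaw": 0},{"x": 0,"y": 0,"z": 1.5,"yaw": 0},{"x": 0,"y": 0,"z": 1.7,"yaw": 0},{"x": 0,"y": 0,"z": 1.7,"yaw": 0}])

```text
clock: 12.45
eef_pos: [0.5181, -0.1829, 0.0502]
tool_rot: [0.146, 0.989, 0.0, -0.0]
ft_force: [-0.5, -0.4, 0.0]
grip_width: 0.0001
grasp_force: 0.4
```

move_arm(motion=[{"x": 0,"y": 0,"z": 0.15,"yaw": 0},{"x": 0,"y": 0,"z": 0.28,"yaw": 0},{"x": 0,"y": 0,"z": 0.28,"yaw": 0},{"x": 0,"y": 0,"z": 0.28,"yaw": 0}])

```text
clock: 12.95
eef_pos: [0.5182, -0.1829, 0.0475]
tool_rot: [0.146, 0.989, -0.0, -0.0]
ft_force: [-0.6, 0.6, 0.8]
grip_width: 0.0002
grasp_force: 0.9
```

move_arm(motion=[{"x": 0,"y": 0,"z": -0.5,"yaw": 0},{"x": 0,"y": 0,"z": -1.5,"yaw": 0},{"x": -0.5,"y": 0,"z": -5,"yaw": 0},{"x": -2,"y": 1,"z": -10,"yaw": 0},{"x": -3.4,"y": 2,"z": -15,"yaw": 0},{"x": -3.4,"y": 2,"z": -18,"yaw": 0},{"x": -3.4,"y": 2,"z": -18.5,"yaw": 0},{"x": -3.4,"y": 2,"z": -18.5,"yaw": 0},{"x": -3.4,"y": 2,"z": -18.5,"yaw": 0}])

```text
clock: 14.08
eef_pos: [0.5555, -0.1734, 0.2307]
tool_rot: [0.146, 0.989, 0.0, -0.002]
ft_force: [-0.2, -0.3, -0.5]
grip_width: 0.0003
grasp_force: 0.0
```

```bash
python3 - <<'E'
from h import *
a=cv2.imread("pics/w6.png")
c="wrist"
im=bot.camera(c)
for n,z in [("dome_top",.049),("timer",.035)]:
        for r in bot.cut_out(c,n)[:1]:
            print(c,n,round(r["score"],2),np.round(r["centre"],1),r["mask"].sum(),ray(c,r["centre"],z).round(4))
t=bot.camera("top");t0=cv2.imread("pics/top1.png")
for n,z in [("reader",.045),("timer",.04)]:
        for r in bot.cut_out("top",n)[:1]: print(n,ray("top",r["centre"],z).round(4))
cv2.imwrite("pics/end.png",np.hstack([im[40:240,150:350],t[150:350,140:340],t0[150:350,140:340]]))
o=bot.get_obs();print(o["eef_pos"],o["ft_force"],o["clock"])
E
```

```text
wrist dome_top 0.61 [143.7 256. ] 3004 [ 0.5178 -0.1815  0.049 ]
wrist timer 0.82 [142.6 259.3] 7654 [ 0.5192 -0.1796  0.035 ]
reader [0.5757 0.186  0.045 ]
timer [ 0.5123 -0.1863  0.04  ]
[ 0.55628941 -0.173569    0.23189608] [-0.69557727 -0.12150685 -0.25854244] 14.375
```

View pics/end.png

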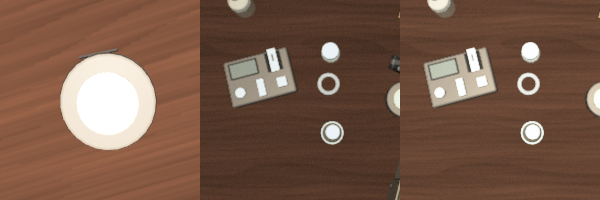

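The timer is intact with its dome out, and the reader and the other things stand where they were. Handing in.

```bash
python3 -c "
from workcell import bot
print(bot.job_done())"
```

```text
the job is handed in; nothing more can be done
None
```

I pressed the round key and then the bar key until both stayed in, then tapped the timer dome and let it spring back. The final pictures show nothing else moved, and I handed the job in at about 14 s.

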